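Clip the workpiece stop onto the support rail

ROBOT

A 6-joint arm with a two-finger parallel gripper is mounted at the origin on the work surface. World frame = base frame: x ahead of the robot, y to its left, z up, the work surface at z = 0. Lengths are in m, angles in degrees, forces in N, time in s.
With the tool pointing down it reaches from about 0.3 to 0.875 m from the base axis. Payload 6.4 kg.
Tool frame: the origin (TCP) lies at the very end of the fingers, on their centre line; the grasp point (between the pads) lies 19 mm behind it; z points along the fingers, y is the direction in which the jaws open and shut (so a half turn about z gives the same grasp; the last joint's range is limited). The gripper opens to 85 mm and grips with 20 to 120 N. Pads are 22 mm wide; open, the fingers measure 114 mm over their backs; the gripper's body (76 mm by 85 mm) begins 54 mm behind the grasp point. The pads swing forward as they close: fully open they stand 13 mm farther back than shut.
Start: joints at [-79.372, 10.359, 92.074, -0, 77.567, -11.82], TCP at [0.22, -0.531, 0.231] pointing down, gripper open.
Joint ranges: [-171.53, 171.53], [-51.25, 118.39], [17.06, 147.69], [-65.23, 245.23], [0, 150.52], [-178.68, 178.68]. Speed limits (degrees/s): [147.25, 147.25, 172.46, 180, 180, 180].

INTERFACE

Orientations are given as a 3x3 rotation matrix whose columns are the frame's x, y, z axes.
In Python, from rig import manip gives the robot as it stands.
- The arm moves only by the shell command python3 -m creep 'ROWS'. ROWS is JSON, a list of rows, each an object of numbers: "dx", "dy", "dz": the shift along the tool's x, y, z in cm; "twist": the turn about the tool's z in degrees; "fingers": the finger opening in cm, from 0 to 8.54. A call has 1 to 5 rows; each row shifts and turns the pose as measured when the row begins, along the tool's axes as they then stand; what a row does not reach is not made up. A row lasts 1/12 s, in which the tool goes at most 41.7 mm and 7.16 degrees, less where a joint would pass 70% of its speed; a pose out of reach is approached as far as the arm can. A call with a gripper value outside its range is refused whole. The fingers move at their own pace and stop on an object; the grip force is fixed at half the most. Time passes only in rows, so rows that do not move let the fingers close. It gives the time, the measured TCP pose, the force and the opening at its end, in the units of the state.
- manip.read_state(): the state, without advancing time (a new reading comes with each control period).
- manip.snapshot(name): name is "scene" or "top" or "wrist"; returns a dict with "pixels" (384x512x3 uint8, red, green, blue), "K" (3x3 intrinsics, pixels), "R" (3x3) and "t" (3): a world point X has camera coordinates R X + t. Camera axes: x right, y down, z forward; pixel columns grow to the right and rows downward; lengths in m; the calibration is good to about 2 mm. A picture is of the moment at which its call begins. There is no depth.
- manip.hand_in(): hands the job in, once; it reports no verdict.
The state is a dict: "clock": time; "joint_positions": joint angles; "qd": joint speeds; "tau": joint torques, N m; "tcp_pos": TCP position; "eef_rot": TCP orientation; "force": force on the tool from outside, world axes, zero at the start; "torque": the same for the moment, N m; "gripper_width": finger opening in m.
Only numpy, scipy, OpenCV 4.12 (cv2) and the standard library are available. Lean on these libraries where they do the work, as an engineer would, in place of code of your own. Each camera call takes 0.05 s, during which the arm holds its last target.

TASK

Mount the clip-on stop (the one with the square block on it) on the aluminium support rail, about midway between the rail's end plates. Hold it with its foot end raised, hook its lip (the end farther from the block) under the rail's edge on the robot's side, then tilt it down until the foot clip snaps under the far edge and it sits flat; let go, and leave the round stop where it lies.

Things in the scene. Friction and masses are not known exactly. Their poses are not given: they have to be found in the camera images.
- stop_grip (a point): Clip-on stop, loose, 0.2-0.35 kg: black plate 101 x 50 x 12 mm with an upright aluminium block 24 (x) x 44 (y) x 45 mm to grip. Point: middle of the block, 23 mm over the plate's top, 35 over its underside, 57 over the table at the start. z up from the plate, x from lip end to foot end. Starts level on its legs, x within 40 degrees of the rail's x. Plate spans x -60.5 to +40.5 mm from here.
- stop_lip (a point): The stop's lip: point where the lip leg's inner face meets the plate's underside, 50.5 mm behind (-x) and 35 mm below stop_grip; same axes. The leg is 10 mm thick, 22 mm deep. Its toe reaches 12 mm to +x; the toe's top is 12 mm below the plate at the leg, 16.4 mm at the tip: level when the foot end is raised 20 degrees, the angle for hooking.
- rail_mid (a point): Support rail, fixed: T-shaped aluminium extrusion, head 70 mm (x) x 220 mm (y) x 6 mm thick, overhanging its 24 mm web by 23 mm each side, 33 mm free below. Point: middle of the head's top, 45 mm over the table; x across, away from the robot, z up. End plates stand 8 mm above the head. Seated, the plate lies flat on the head, stop_grip 12 to 16 mm to +x of this point and 35 mm above.
- clip (a joint): Outward slide of the stop's steel spring clip, m: 0 at rest, at most 0.006. Clip's inner face is 22.5 mm ahead (+x) of stop_grip; its nose reaches 7 mm inwards, ramp below, ledge 7.5 mm below the plate's underside. Spring 2 N at rest, 4.5 N at 5 mm; pressing the foot down past the rail's far edge takes 3 to 10 N, yields about 4 mm, then returns to 0 as it snaps.
- round_stop: Bystander to leave alone: screw-down stop, loose, 0.3 kg, a flat black plate 100 x 50 x 12 mm with a round aluminium post, 34 mm diameter, 55 mm high, 10 mm off centre; no lip or clip. Origin at the centre of its underside. It and the clip-on stop may have swapped places.
There are look-alikes about, which are no part of the job. Of the things that look like the part that bears rail_mid, take the one that is farthest to the robot's left at the start.

How it is judged (in metres and radians):
On the way:
1. the lip is hooked under the rail's near edge with the foot end still raised (angle between stop_grip's own z axis and vertical between 0.09 and 0.7 rad and x of stop_grip in the frame of rail_mid between -0.012 and 0.022 m and z of stop_grip in the frame of rail_mid between 0.035 and 0.066 m and y of stop_grip in the frame of rail_mid between -0.09 and 0.09 m), for 0.1 s.
At the end, for the whole second after the job is handed in: The clip-on stop sits flat on the rail (under 0.05 rad tilt, height within 4 mm, within 10 degrees of square), lip on the robot's side, block within 20 mm of mid-rail, its clip sprung back (under 1.5 mm), and the round stop within 30 mm of its start (x of stop_grip in the frame of rail_mid between 0.006 and 0.022 m and y of stop_grip in the frame of rail_mid between -0.02 and 0.02 m and z of stop_grip in the frame of rail_mid between 0.031 and 0.039 m and angle between stop_grip's own z axis and vertical below 0.05 rad and angle between the x axis of stop_grip and the x axis of rail_mid, either way round below 0.17 rad and value of joint clip below 0.0015 m and distance of round_stop from where it was at the start of the episode below 0.03 m); the robot touches nothing.
It fails at once if the round stop is disturbed (moved more than 30 mm) (distance of round_stop from where it was at the start of the episode above 0.03 m).
It also fails if it takes over 38 s, if anything falls off the work surface, if the arm or the gripper's body presses on something with over 40 N, if the wrist force passes 120 N, or if a joint passes its speed limit or range.

## Working session

There is one attempt and no reset: what is moved stays moved. The work goes in short steps, Python scripts to look and compute and a shell command to move; the robot and the scene stay as the last step left them, time stands still between calls to the robot, and variables do not carry over. Pictures are saved under pics/ and viewed, and the job is handed in when it is done.

```bash
ls; mkdir -p pics
cat > h.py <<'E'
import numpy as np,cv2,json
from rig import manip
def snap(n,f):
    s=manip.snapshot(n);cv2.imwrite('pics/'+f+'.png',s['pixels'][:,:,::-1])
    np.savez('pics/'+f+'.npz',pixels=s['pixels'],K=s['K'],R=s['R'],t=s['t']);return s
def load(f): return dict(np.load('pics/'+f+'.npz'))
def ray(s,u,v,z):
    K,R,t=map(np.array,(s['K'],s['R'],s['t']));C=-R.T@t;d=R.T@np.linalg.inv(K)@[u,v,1];return C+d*(z-C[2])/d[2]
def proj(s,X):
    p=np.array(s['K'])@(np.array(s['R'])@np.array(X)+np.array(s['t']));return p[:2]/p[2]
E
python3 - <<'E'
from h import *
for n in('scene','top','wrist'):
    s=snap(n,n+'0');print(n,np.round(s['K'],1).tolist(),np.round(-np.array(s['R']).T@s['t'],3))
print(manip.read_state())
E
```

```text
pics
scene [[355.0, 0.0, 255.0], [0.0, 355.0, 192.8], [0.0, 0.0, 1.0]] [0.954 0.009 0.67 ]
top [[438.3, 0.0, 261.7], [0.0, 438.3, 189.7], [0.0, 0.0, 1.0]] [ 0.383 -0.068  1.019]
wrist [[269.0, 0.0, 253.0], [0.0, 269.0, 193.4], [0.0, 0.0, 1.0]] [ 0.294 -0.499  0.373]
{'clock': 0.15, 'joint_positions': array([-7.93724082e+01,  1.03913787e+01,  9.21168823e+01, -1.28925096e-04,
        7.75675826e+01, -1.18209144e+01]), 'qd': array([-0.05232868, -0.11647668, -0.08095766,  0.06581667,  0.04891915,
        0.01753362]), 'tau': array([ 1.31209461e-03, -4.45253992e+01, -3.51694608e+01, -2.09096725e-04,
        5.72769015e-03, -3.24768010e-06]), 'tcp_pos': array([ 0.21949671, -0.53101519,  0.23061195]), 'eef_rot': array([[ 9.24222938e-01,  3.81853244e-01, -2.46286672e-04],
       [ 3.81853228e-01, -9.24222062e-01,  1.30061025e-03],
       [ 2.69018665e-04, -1.29609918e-03, -9.99999124e-01]]), 'force': array([0.12074164, 1.13362505, 0.03440432]), 'torque': array([-0.01094376,  0.01015902,  0.00247825]), 'gripper_width': 0.08536629908632277}
```

View pics/scene0.png

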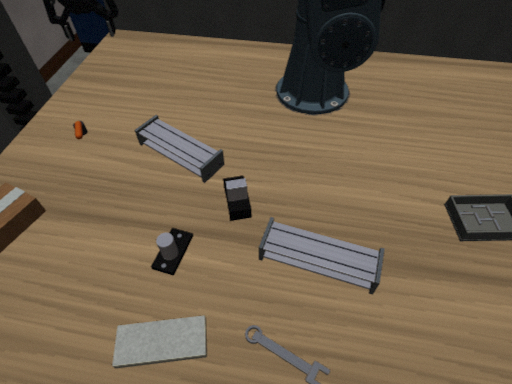

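View pics/top0.png

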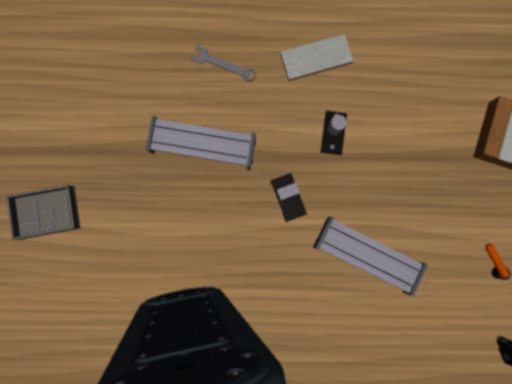

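View pics/wrist0.png

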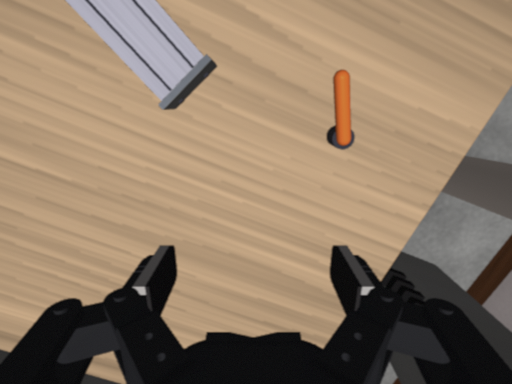

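Run:
```python
from h import *
t=load('top0');p=t['pixels'][:,:,::-1]
a=cv2.resize(p[100:230,0:360],None,fx=2.2,fy=2.2,interpolation=cv2.INTER_CUBIC)
cv2.imwrite('pics/c1.png',a)
b=cv2.resize(p[165:230,255:320],None,fx=8,fy=8,interpolation=cv2.INTER_CUBIC);cv2.imwrite('pics/c2.png',b)
s=load('scene0')['pixels'][:,:,::-1]
cv2.imwrite('pics/c3.png',cv2.resize(s[165:300,210:400],None,fx=4,fy=4,interpolation=cv2.INTER_CUBIC))
cv2.imwrite('pics/c4.png',cv2.resize(p[105:175,140:270],None,fx=6,fy=6,interpolation=cv2.INTER_CUBIC))
```

```text
(no output)
```

View pics/c1.png

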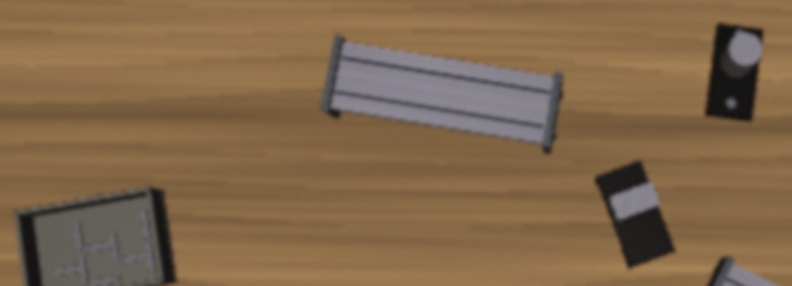

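View pics/c2.png

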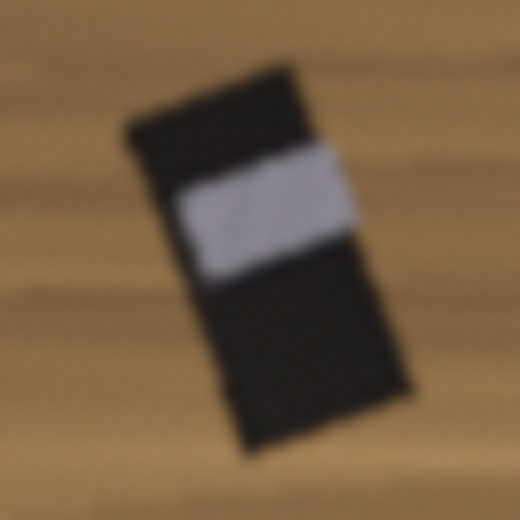

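View pics/c3.png

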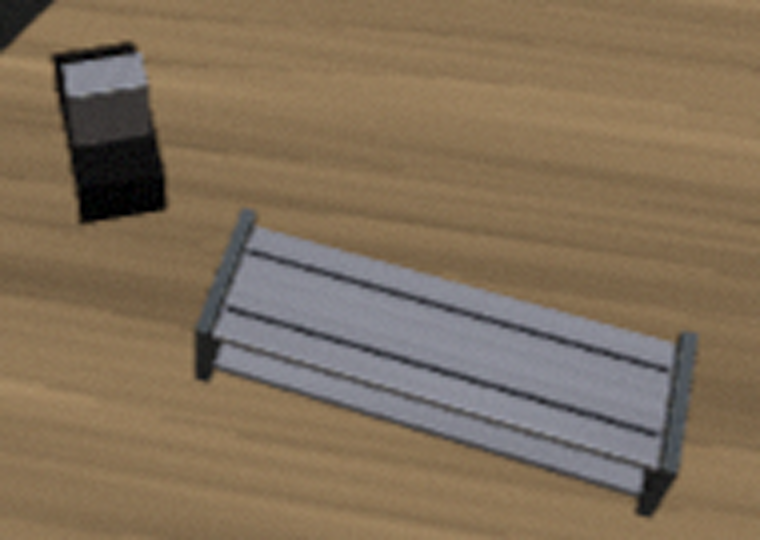

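View pics/c4.png

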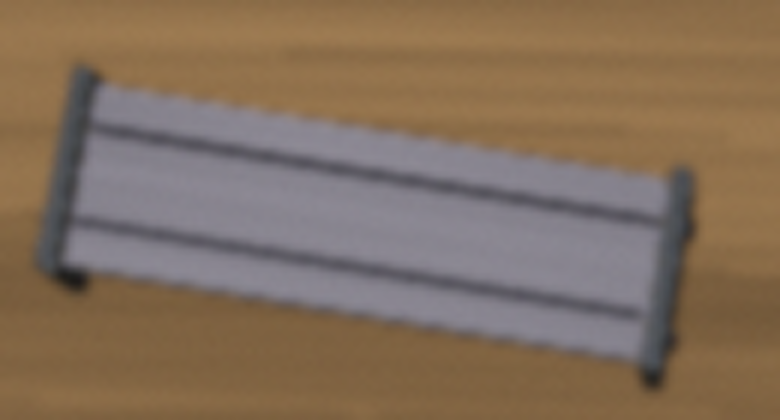

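```bash
cat > fit.py <<'E'
from h import *
from scipy.optimize import least_squares
t=load('top0');s=load('scene0')
def px(L,sc,ox,oy): return [((x+.5)/sc-.5+ox,(y+.5)/sc-.5+oy) for x,y in L]
obs=px([(130,135),(292,65),(410,392),(248,455),(178,190),(330,143),(357,222),(212,280)],8,255,165)
mod=[(40.5,25,34),(40.5,-25,34),(-60.5,-25,34),(-60.5,25,34),(12,22,79.5),(12,-22,79.5),(-12,-22,79.5),(-12,22,79.5)]
robs=px([(92,83),(668,178),(645,358),(68,265)],6,140,105)
rmod=[(35,110,45),(35,-110,45),(-35,-110,45),(-35,110,45)]
def W(p,m):
    c,q=np.cos(p[2]),np.sin(p[2]);m=np.array(m)/1000;return np.c_[p[0]+c*m[:,0]-q*m[:,1],p[1]+q*m[:,0]+c*m[:,1],m[:,2]]
def fit(o,m,p0):
    r=least_squares(lambda p:np.concatenate([proj(t,X)-a for X,a in zip(W(p,m),o)]).ravel(),p0);return r.x,np.abs(r.fun).max()
st,e1=fit(obs,mod,[.36,-.1,.3]);ra,e2=fit(robs,rmod,[.5,.05,-.1])
print('stop',st[:2],np.degrees(st[2]),e1,'rail',ra[:2],np.degrees(ra[2]),e2)
if __name__=='__main__':
    a=cv2.resize(s['pixels'][165:300,210:400,::-1],None,fx=4,fy=4)
    for p,m in((st,mod),(ra,rmod)):
        for X in W(p,m):
            u=proj(s,X);cv2.circle(a,(int((u[0]-210)*4+2),int((u[1]-165)*4+2)),3,(0,0,255),-1)
    cv2.imwrite('pics/ov.png',a)
E
python3 fit.py
```

```text
stop [ 0.47026514 -0.13150759] 21.029806322372995 1.6746582119287154 rail [0.58205742 0.06399488] -8.06131666828712 0.9475398179484387
```

View pics/ov.png

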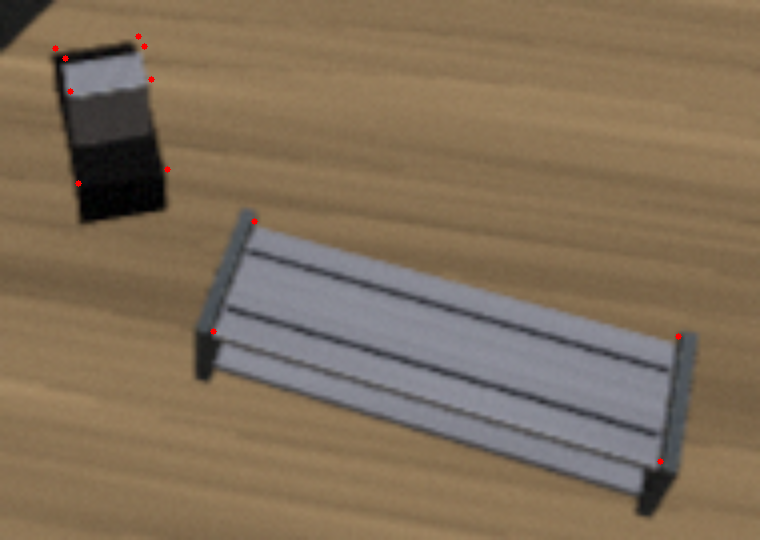

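```bash
cat >> h.py <<'E'
def to(x,y,z,yaw=None):
    s=manip.read_state();R=s['eef_rot'];d=R.T@(np.array([x,y,z])-s['tcp_pos'])*100
    a=np.degrees(np.arctan2(R[1,1],R[0,1]));
    tw=0 if yaw is None else (a-yaw+90)%180-90
    print('clk %.2f tcp %s ydir %.1f w %.4f F %s'%(s['clock'],np.round(s['tcp_pos'],4),a,s['gripper_width'],np.round(s['force'],1)))
    print('need dx %.2f dy %.2f dz %.2f (len %.1f) twist %.1f'%(*d,np.linalg.norm(d),tw))
E
python3 -c "
from h import *
to(.471,-.131,.19,-69)"
```

```text
clk 0.15 tcp [ 0.2195 -0.531   0.2306] ydir -67.6 w 0.0854 F [0.1 1.1 0. ]
need dx 38.52 dy -27.36 dz 4.11 (len 47.4) twist 1.4
```

Candidates: clip-on stop is the square-block part at top (288,197), versus the round-post stop at (335,132). The rail is the left one at top (202,142), versus the look-alike at (370,256). The crops confirm both. I'll go above the stop.

```bash
python3 -m creep '[{"dx":3.2,"dy":-2.3,"dz":0.3,"twist":0.1},{"dx":3.2,"dy":-2.3,"dz":0.3,"twist":0.1},{"dx":3.2,"dy":-2.3,"dz":0.3,"twist":0.1},{"dx":3.2,"dy":-2.3,"dz":0.3,"twist":0.1},{"dx":3.2,"dy":-2.3,"dz":0.3,"twist":0.1}]'
python3 -c "
from h import *
to(.471,-.131,.19,-69)"
```

```text
clk 0.15 tcp [ 0.2195 -0.531   0.2306] ydir -67.6 w 0.0854 F [0.1 1.1 0. ]
need dx 38.52 dy -27.36 dz 4.11 (len 47.4) twist 1.4validation failed for argument at $[0]...
```

```bash
python3 -m creep '[{"dx":3.2,"dy":-2.3,"dz":0.3,"twist":0.1,"fingers":8.5},{"dx":3.2,"dy":-2.3,"dz":0.3,"twist":0.1,"fingers":8.5},{"dx":3.2,"dy":-2.3,"dz":0.3,"twist":0.1,"fingers":8.5},{"dx":3.2,"dy":-2.3,"dz":0.3,"twist":0.1,"fingers":8.5},{"dx":3.2,"dy":-2.3,"dz":0.3,"twist":0.1,"fingers":8.5}]'
python3 -c "
from h import *
to(.471,-.131,.19,-69)"
```

```text
clock: 0.57
tcp_pos: [0.3227, -0.3648, 0.2134]
eef_rot: [[0.932, 0.362, -0.002], [0.362, -0.932, -0.0], [-0.002, -0.0, -1.0]]
force: [1.0, 0.0, 0.2]
gripper_width: 0.085
clk 0.57 tcp [ 0.3227 -0.3648  0.2134] ydir -68.8 w 0.0850 F [1.  0.  0.2]
need dx 22.29 dy -16.42 dz 2.31 (len 27.8) twist 0.2
```

```bash
python3 -m creep '[{"dx":3.2,"dy":-2.4,"dz":0.3,"twist":0,"fingers":8.5},{"dx":3.2,"dy":-2.4,"dz":0.3,"twist":0,"fingers":8.5},{"dx":3.2,"dy":-2.4,"dz":0.3,"twist":0,"fingers":8.5},{"dx":3.2,"dy":-2.4,"dz":0.3,"twist":0,"fingers":8.5},{"dx":3.2,"dy":-2.4,"dz":0.3,"twist":0,"fingers":8.5}]'
python3 -c "
from h import *
to(.471,-.131,.19,-69)"
```

```text
clock: 0.98
tcp_pos: [0.4304, -0.1868, 0.1971]
eef_rot: [[0.933, 0.359, -0.001], [0.359, -0.933, -0.0], [-0.001, -0.0, -1.0]]
force: [0.1, -0.7, -0.4]
gripper_width: 0.0849
clk 0.98 tcp [ 0.4304 -0.1868  0.1971] ydir -68.9 w 0.0849 F [ 0.1 -0.7 -0.4]
need dx 5.80 dy -3.75 dz 0.71 (len 6.9) twist 0.1
```

```bash
python3 -m creep '[{"dx":2.9,"dy":-1.9,"dz":0.3,"twist":0,"fingers":8.5},{"dx":2.5,"dy":-1.6,"dz":0.3,"twist":0,"fingers":8.5},{"dx":0.4,"dy":-0.2,"dz":0,"twist":0,"fingers":8.5}]'
python3 -c "
from h import *
to(.471,-.131,.19,-69);snap('wrist','w1')"
```

```text
clock: 1.23
tcp_pos: [0.4737, -0.1222, 0.19]
eef_rot: [[0.931, 0.364, -0.001], [0.364, -0.931, 0.002], [-0.0, -0.003, -1.0]]
force: [-0.1, 0.9, -0.1]
gripper_width: 0.0849
clk 1.23 tcp [ 0.4737 -0.1222  0.19  ] ydir -68.6 w 0.0849 F [-0.1  0.9 -0.1]
need dx -0.57 dy 0.72 dz -0.00 (len 0.9) twist 0.4
```

View pics/w1.png

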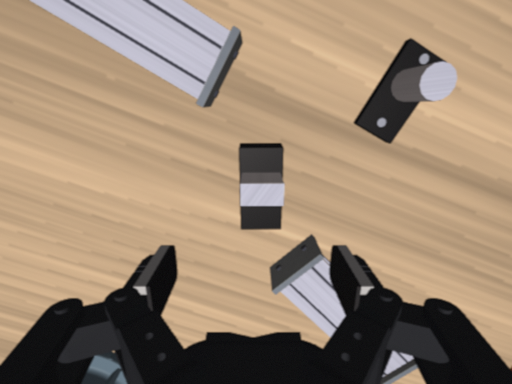

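The wrist picture shows the square-block stop at (262,190), aligned with the tool. The round stop is at (410,90), the right-hand end of the target rail at (215,70), and the look-alike at (300,265).

Run:
```python
from h import *
p=load('w1')['pixels'][:,:,::-1]
cv2.imwrite('pics/c5.png',cv2.resize(p[135:240,225:300],None,fx=5,fy=5,interpolation=cv2.INTER_CUBIC))
```

```text
(no output)
```

View pics/c5.png

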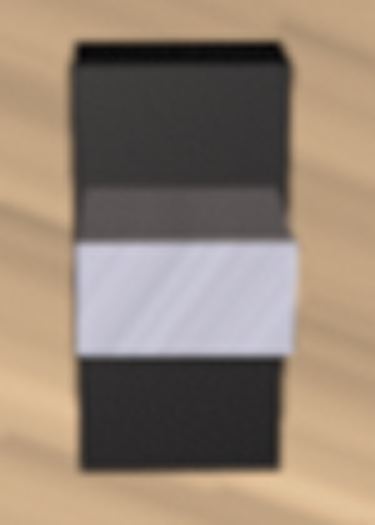

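```bash
cat > fit2.py <<'E'
from fit import *
w=load('w1')
o=px([(77,65),(288,65),(279,468),(82,468),(78,241),(297,240),(294,355),(78,355)],5,225,135)
r=least_squares(lambda p:np.concatenate([proj(w,X)-a for X,a in zip(W(p,mod),o)]).ravel(),st)
print(r.x[:2],np.degrees(r.x[2]),np.abs(r.fun).max(),np.round(r.fun,1))
print(to(r.x[0],r.x[1],.042,np.degrees(r.x[2])-90))
E
python3 fit2.py
```

```text
stop [ 0.47026514 -0.13150759] 21.029806322372995 1.6746582119287154 rail [0.58205742 0.06399488] -8.06131666828712 0.9475398179484387
[ 0.47218823 -0.13035682] 21.569136971128426 1.5073609620110062 [-1.5 -0.9  1.5 -1.1  0.6  1.  -0.8  1.  -0.6  0.1  0.5  0.2  0.3  0.1
 -0.1  0.2]
clk 1.28 tcp [ 0.4734 -0.1231  0.1901] ydir -68.6 w 0.0851 F [-1.2  0.5 -0. ]
need dx -0.36 dy 0.66 dz 14.81 (len 14.8) twist -0.2
None
```

```bash
python3 -m creep '[{"dx":-0.4,"dy":0.7,"dz":2.5,"twist":0,"fingers":8.5},{"dx":0,"dy":0,"dz":4,"twist":0,"fingers":8.5},{"dx":0,"dy":0,"dz":4,"twist":0,"fingers":8.5},{"dx":0,"dy":0,"dz":2.5,"twist":0,"fingers":8.5}]'
python3 -c "
from h import *
to(.472,-.1305,.038,-68.5)"
```

```text
clock: 1.62
tcp_pos: [0.4782, -0.1365, 0.0643]
eef_rot: [[0.929, 0.369, 0.014], [0.369, -0.929, -0.009], [0.009, 0.014, -1.0]]
force: [-1.3, 0.3, 0.2]
gripper_width: 0.0847
clk 1.62 tcp [ 0.4782 -0.1365  0.0643] ydir -68.4 w 0.0847 F [-1.3  0.3  0.2]
need dx -0.38 dy -0.82 dz 2.62 (len 2.8) twist 0.1
```

```bash
python3 -m creep '[{"dx":-0.4,"dy":-0.8,"dz":0,"twist":0,"fingers":8.5},{"dx":0,"dy":0,"dz":0,"twist":0,"fingers":8.5}]'
python3 -c "
from h import *
to(.472,-.1305,.038,-68.5)"
```

```text
clock: 1.78
tcp_pos: [0.4658, -0.1301, 0.0584]
eef_rot: [[0.93, 0.366, 0.003], [0.366, -0.93, -0.004], [0.001, 0.004, -1.0]]
force: [0.0, 0.4, 0.2]
gripper_width: 0.085
clk 1.78 tcp [ 0.4658 -0.1301  0.0584] ydir -68.5 w 0.0850 F [0.  0.4 0.2]
need dx 0.56 dy 0.26 dz 2.04 (len 2.1) twist -0.0
```

```bash
python3 -m creep '[{"dx":0.5,"dy":0.2,"dz":1,"twist":0,"fingers":8.5},{"dx":0,"dy":0,"dz":0.7,"twist":0,"fingers":8.5},{"dx":0,"dy":0,"dz":0,"twist":0,"fingers":8.5}]'
python3 -c "
from h import *
to(.472,-.1305,.038,-68.5)"
```

```text
clock: 2.03
tcp_pos: [0.4715, -0.1326, 0.0444]
eef_rot: [[0.931, 0.365, 0.005], [0.365, -0.931, -0.006], [0.003, 0.007, -1.0]]
force: [0.5, 1.1, 0.5]
gripper_width: 0.0849
clk 2.03 tcp [ 0.4715 -0.1326  0.0444] ydir -68.6 w 0.0849 F [0.5 1.1 0.5]
need dx 0.12 dy -0.19 dz 0.64 (len 0.7) twist -0.1
```

```bash
python3 -m creep '[{"dx":0.1,"dy":-0.2,"dz":0.5,"twist":0,"fingers":8.5},{"dx":0,"dy":0,"dz":0,"twist":0,"fingers":5.5},{"dx":0,"dy":0,"dz":0,"twist":0,"fingers":5}]'
python3 -c "
from h import *
to(.472,-.1305,.038,-68.5);snap('wrist','w2');snap('scene','s2')"
```

```text
clock: 2.28
tcp_pos: [0.4736, -0.1321, 0.0426]
eef_rot: [[0.931, 0.364, 0.01], [0.364, -0.931, -0.009], [0.006, 0.012, -1.0]]
force: [0.7, 0.1, 0.5]
gripper_width: 0.0632
clk 2.28 tcp [ 0.4736 -0.1321  0.0426] ydir -68.6 w 0.0632 F [0.7 0.1 0.5]
need dx -0.09 dy -0.22 dz 0.46 (len 0.5) twist -0.1
```

View pics/w2.png

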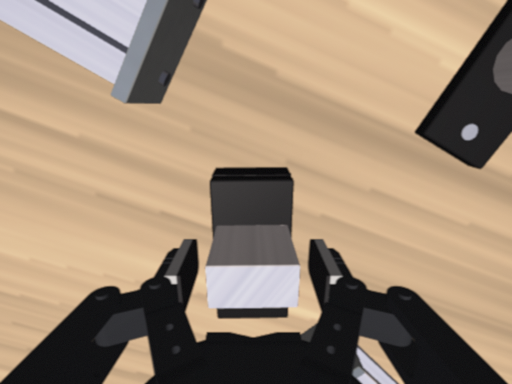

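View pics/s2.png

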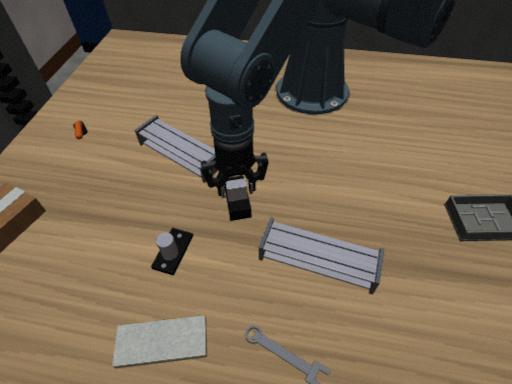

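The block is centred between the fingers at (252,280) in the wrist view. Next I'll go down a little and grip.

```bash
python3 -m creep '[{"dx":-0.1,"dy":-0.2,"dz":0.5,"twist":0,"fingers":5},{"dx":0,"dy":0,"dz":0,"twist":0,"fingers":3.5},{"dx":0,"dy":0,"dz":0,"twist":0,"fingers":3.5},{"dx":0,"dy":0,"dz":0,"twist":0,"fingers":3.5},{"dx":0,"dy":0,"dz":0,"twist":0,"fingers":3.5}]'
python3 -c "
from h import *
to(.472,-.1305,.038,-68.5)"
```

```text
clock: 2.8
tcp_pos: [0.4721, -0.1304, 0.0377]
eef_rot: [[0.931, 0.365, 0.011], [0.365, -0.931, -0.01], [0.007, 0.013, -1.0]]
force: [0.4, -0.6, -0.4]
gripper_width: 0.0435
clk 2.80 tcp [ 0.4721 -0.1304  0.0377] ydir -68.6 w 0.0435 F [ 0.4 -0.6 -0.4]
need dx -0.01 dy 0.00 dz -0.03 (len 0.0) twist -0.1
```

```bash
cat >> h.py <<'E'
RAIL=[.583,.064,-8.06]
def rl(x,y,z):
    "TCP target in rail frame, mm (z over table mm)"
    a=np.radians(RAIL[2]);c,s=np.cos(a),np.sin(a)
    st=manip.read_state();d=st['tcp_pos'][:2]-RAIL[:2]
    print('now rail-frame tcp mm',np.round(1000*(c*d[0]+s*d[1]),1),np.round(1000*(-s*d[0]+c*d[1]),1),np.round(1000*st['tcp_pos'][2],1),'tooltilt',np.round(np.degrees(st['eef_rot'][:2,2]),1))
    to(RAIL[0]+c*x/1e3-s*y/1e3,RAIL[1]+s*x/1e3+c*y/1e3,z/1e3,RAIL[2]-90)
E
python3 -m creep '[{"dx":0,"dy":0,"dz":-2,"twist":0,"fingers":3.5},{"dx":0,"dy":0,"dz":-4,"twist":0,"fingers":3.5},{"dx":0,"dy":0,"dz":-4,"twist":0,"fingers":3.5},{"dx":0,"dy":0,"dz":-2,"twist":0,"fingers":3.5},{"dx":0,"dy":0,"dz":0,"twist":0,"fingers":3.5}]'
python3 -c "
from h import *
rl(-43,0,160)"
```

```text
clock: 3.22
tcp_pos: [0.4666, -0.127, 0.1575]
eef_rot: [[0.931, 0.365, -0.001], [0.365, -0.931, -0.003], [-0.002, 0.002, -1.0]]
force: [1.2, 0.2, -2.9]
gripper_width: 0.0437
now rail-frame tcp mm -88.5 -205.4 157.5 tooltilt [-0.  -0.2]
clk 3.22 tcp [ 0.4666 -0.127   0.1575] ydir -68.6 w 0.0437 F [ 1.2  0.2 -2.9]
need dx 14.06 dy -15.65 dz -0.31 (len 21.0) twist 29.5
```

```bash
python3 -m creep '[{"dx":2,"dy":-2.3,"dz":0,"twist":5,"fingers":3.5},{"dx":1.8,"dy":-2.5,"dz":0,"twist":6,"fingers":3.5},{"dx":1.5,"dy":-2.7,"dz":0,"twist":6,"fingers":3.5},{"dx":1.2,"dy":-2.8,"dz":0,"twist":6,"fingers":3.5}]'
python3 -c "
from h import *
rl(-43,0,160)"
```

```text
clock: 3.55
tcp_pos: [0.5068, -0.0133, 0.1541]
eef_rot: [[0.999, -0.051, -0.001], [-0.051, -0.999, -0.006], [-0.001, 0.006, -1.0]]
force: [0.9, -0.2, -2.4]
gripper_width: 0.0434
now rail-frame tcp mm -64.6 -87.3 154.1 tooltilt [-0.1 -0.3]
clk 3.55 tcp [ 0.5068 -0.0133  0.1541] ydir -92.9 w 0.0434 F [ 0.9 -0.2 -2.4]
need dx 2.93 dy -8.49 dz -0.64 (len 9.0) twist 5.1
```

```bash
python3 -m creep '[{"dx":0.9,"dy":-2.8,"dz":-0.2,"twist":2.5,"fingers":3.5},{"dx":0.7,"dy":-2.5,"dz":-0.2,"twist":1,"fingers":3.5},{"dx":0.3,"dy":-1.2,"dz":-0.1,"twist":0,"fingers":3.5},{"dx":0,"dy":-0.4,"dz":0,"twist":0,"fingers":3.5}]'
python3 -c "
from h import *
rl(-43,0,160);snap('wrist','w3');snap('top','t3')"
```

```text
clock: 3.88
tcp_pos: [0.529, 0.0624, 0.15]
eef_rot: [[0.993, -0.118, -0.011], [-0.118, -0.993, -0.003], [-0.01, 0.004, -1.0]]
force: [0.4, 0.2, -3.7]
gripper_width: 0.0433
now rail-frame tcp mm -53.2 -9.1 150.0 tooltilt [-0.6 -0.2]
clk 3.88 tcp [0.529  0.0624 0.15  ] ydir -96.8 w 0.0433 F [ 0.4  0.2 -3.7]
need dx 1.03 dy -0.89 dz -1.01 (len 1.7) twist 1.3
```

View pics/w3.png

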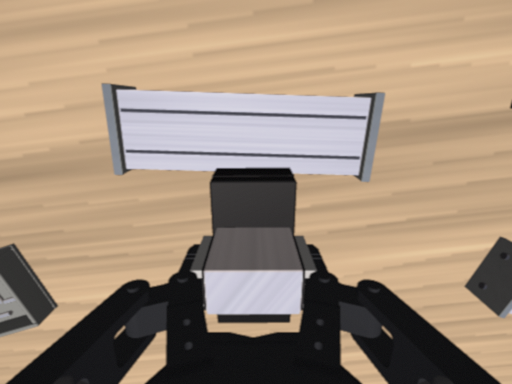

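View pics/t3.png

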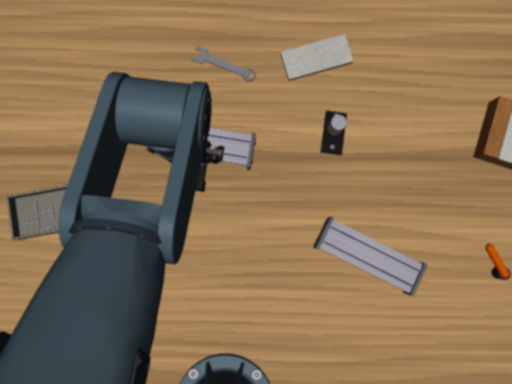

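The wrist view shows the rail head spanning about (117,90) to (361,177), with the stop held in front of it at (252,200). I'll refine the rail pose from this picture.

Run:
```python
from fit import *
w=load('w3');p=w['pixels'][:,:,::-1]
cv2.imwrite('pics/c6.png',cv2.resize(p[75:190,95:390],None,fx=2.7,fy=2.7,interpolation=cv2.INTER_CUBIC))
def rail(o):
    r=least_squares(lambda p:np.concatenate([proj(w,X)-a for X,a in zip(W(p,rmod),o)]).ravel(),ra)
    print(r.x[:2],np.degrees(r.x[2]),np.round(r.fun,1))
rail([(117,90),(369,97),(361,177),(122,170)])
```

```text
stop [ 0.47026514 -0.13150759] 21.029806322372995 1.6746582119287154 rail [0.58205742 0.06399488] -8.06131666828712 0.9475398179484387
[0.58220822 0.06623781] -8.456618787609184 [-1.9  0.1  1.5  0.9 -3.1 -1.1  3.5 -0.4]
```

View pics/c6.png

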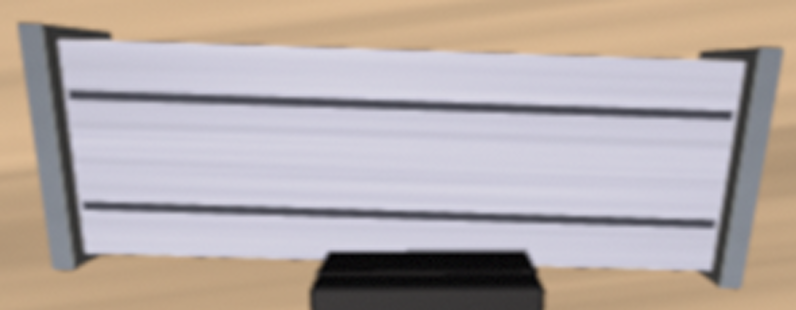

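```bash
python3 - <<'E'
from fit import *
w=load('w3')
o=px([(57,38),(748,62),(714,271),(84,253)],2.7,95,75)
r=least_squares(lambda p:np.concatenate([proj(w,X)-a for X,a in zip(W(p,rmod),o)]).ravel(),ra)
print(r.x[:2],np.degrees(r.x[2]),np.round(r.fun,1))
E
sed -i 's/^RAIL=.*/RAIL=[.583,.065,-8.2]/' h.py
python3 -c "
from h import *
rl(-43,0,120)"
```

```text
stop [ 0.47026514 -0.13150759] 21.029806322372995 1.6746582119287154 rail [0.58205742 0.06399488] -8.06131666828712 0.9475398179484387
[0.58290746 0.06532764] -8.620300839337066 [ 0.2 -0.1 -0.1 -0.4 -0.4  0.3  0.3  0.1]
now rail-frame tcp mm -53.8 -11.6 149.8 tooltilt [-0.7 -0.2]
clk 3.98 tcp [0.5281 0.0612 0.1498] ydir -96.8 w 0.0436 F [-0.3 -0.1 -3.7]
need dx 1.15 dy -1.15 dz 2.96 (len 3.4) twist 1.4
```

```bash
sed -i 's/^RAIL=.*/RAIL=[.583,.065,-8.5]/' h.py
python3 -m creep '[{"dx":0.5,"dy":-0.6,"dz":1,"twist":1,"fingers":3.5},{"dx":0.4,"dy":-0.4,"dz":2,"twist":0.3,"fingers":3.5},{"dx":0.2,"dy":0,"dz":1.5,"twist":0,"fingers":3.5},{"dx":0,"dy":0,"dz":0.6,"twist":0,"fingers":3.5},{"dx":0,"dy":0,"dz":0,"twist":0,"fingers":3.5}]'
python3 -c "
from h import *
rl(-43,0,90)"
```

```text
clock: 4.4
tcp_pos: [0.5376, 0.0645, 0.0938]
eef_rot: [[0.989, -0.145, -0.016], [-0.145, -0.989, -0.005], [-0.015, 0.007, -1.0]]
force: [0.4, 0.1, -2.8]
gripper_width: 0.0438
now rail-frame tcp mm -44.9 -7.3 93.8 tooltilt [-0.9 -0.3]
clk 4.40 tcp [0.5376 0.0645 0.0938] ydir -98.3 w 0.0438 F [ 0.4  0.1 -2.8]
need dx 0.19 dy -0.73 dz 0.38 (len 0.8) twist 0.2
```

```bash
python3 -m creep '[{"dx":0.2,"dy":-0.7,"dz":0.3,"twist":0.2,"fingers":3.5},{"dx":0,"dy":0,"dz":0.4,"twist":0,"fingers":3.5},{"dx":0,"dy":0,"dz":0.3,"twist":0,"fingers":3.5}]'
python3 -c "
from h import *
rl(-43,0,82)"
```

```text
clock: 4.65
tcp_pos: [0.5407, 0.0694, 0.084]
eef_rot: [[0.988, -0.151, -0.015], [-0.152, -0.988, -0.006], [-0.014, 0.008, -1.0]]
force: [-0.1, -0.1, -2.3]
gripper_width: 0.0435
now rail-frame tcp mm -42.5 -1.9 84.0 tooltilt [-0.9 -0.3]
clk 4.65 tcp [0.5407 0.0694 0.084 ] ydir -98.7 w 0.0435 F [-0.1 -0.1 -2.3]
need dx -0.05 dy -0.19 dz 0.20 (len 0.3) twist -0.2
```

```bash
python3 -m creep '[{"dx":0,"dy":-0.2,"dz":0.3,"twist":0,"fingers":3.5},{"dx":-0.2,"dy":0,"dz":0.4,"twist":0,"fingers":3.5},{"dx":-0.4,"dy":0,"dz":0.4,"twist":0,"fingers":3.5}]'
python3 -c "
from h import *
rl(-43,0,82);snap('scene','s4');snap('wrist','w4')
p=load('s4')['pixels'][:,:,::-1];cv2.imwrite('pics/c7.png',cv2.resize(p[130:300,190:400],None,fx=3.5,fy=3.5,interpolation=cv2.INTER_CUBIC))"
```

```text
clock: 4.9
tcp_pos: [0.5409, 0.0706, 0.0826]
eef_rot: [[0.989, -0.151, -0.003], [-0.151, -0.988, -0.009], [-0.002, 0.01, -1.0]]
force: [2.9, -1.4, 8.4]
gripper_width: 0.0436
now rail-frame tcp mm -42.4 -0.7 82.6 tooltilt [-0.2 -0.5]
clk 4.90 tcp [0.5409 0.0706 0.0826] ydir -98.7 w 0.0436 F [ 2.9 -1.4  8.4]
need dx -0.06 dy -0.07 dz 0.06 (len 0.1) twist -0.2
```

View pics/c7.png

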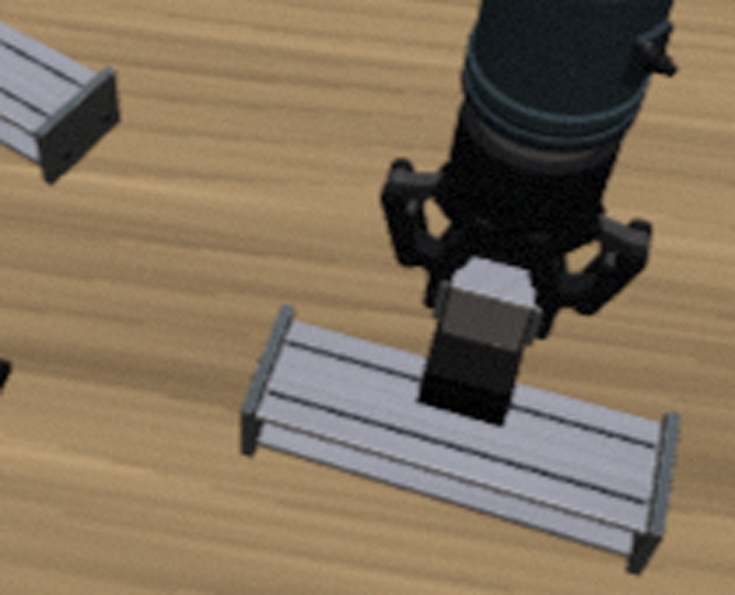

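View pics/w4.png

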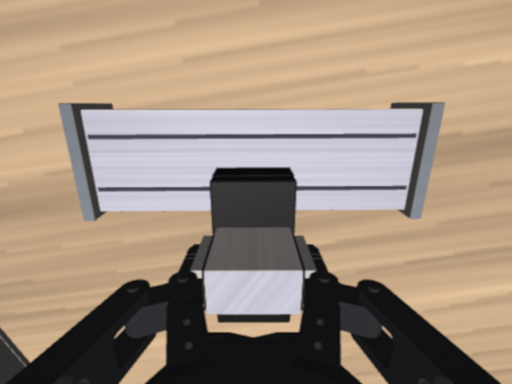

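```bash
python3 -m creep '[{"dx":-0.6,"dy":0,"dz":0.8,"twist":0,"fingers":3.5},{"dx":-0.6,"dy":0,"dz":0.8,"twist":0,"fingers":3.5}]'
python3 -c "
from h import *
rl(-43,0,82);snap('wrist','w5')"
```

```text
clock: 5.17
tcp_pos: [0.5361, 0.0713, 0.0773]
eef_rot: [[0.989, -0.15, 0.012], [-0.15, -0.989, -0.012], [0.014, 0.01, -1.0]]
force: [-11.4, -1.2, 29.6]
gripper_width: 0.0435
now rail-frame tcp mm -47.3 -0.7 77.3 tooltilt [ 0.7 -0.7]
clk 5.17 tcp [0.5361 0.0713 0.0773] ydir -98.6 w 0.0435 F [-11.4  -1.2  29.6]
need dx 0.44 dy -0.07 dz -0.47 (len 0.6) twist -0.1
```

View pics/w5.png

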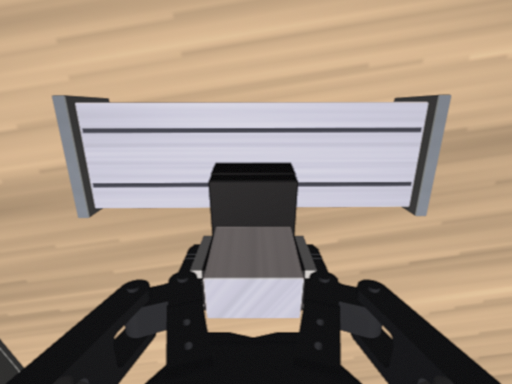

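```bash
python3 -m creep '[{"dx":-0.8,"dy":0,"dz":0.6,"twist":0,"fingers":3.5},{"dx":-0.8,"dy":0,"dz":0.6,"twist":0,"fingers":3.5}]'
python3 -c "
from h import *
rl(-43,0,82)"
```

```text
clock: 5.38
tcp_pos: [0.53, 0.0724, 0.0736]
eef_rot: [[0.988, -0.15, 0.035], [-0.15, -0.989, -0.015], [0.037, 0.009, -0.999]]
force: [0.6, -1.4, 14.8]
gripper_width: 0.0433
now rail-frame tcp mm -53.5 -0.5 73.6 tooltilt [ 2.  -0.9]
clk 5.38 tcp [0.53   0.0724 0.0736] ydir -98.6 w 0.0433 F [ 0.6 -1.4 14.8]
need dx 1.08 dy -0.05 dz -0.80 (len 1.3) twist -0.1
```

```bash
python3 -m creep '[{"dx":-0.8,"dy":0,"dz":0.7,"twist":0,"fingers":3.5},{"dx":-0.7,"dy":0,"dz":0.7,"twist":0,"fingers":3.5}]'
python3 -c "
from h import *
rl(-43,0,82);snap('wrist','w6');snap('scene','s6')
p=load('s6')['pixels'][:,:,::-1];cv2.imwrite('pics/c8.png',cv2.resize(p[130:300,190:400],None,fx=3.5,fy=3.5,interpolation=cv2.INTER_CUBIC))"
```

```text
clock: 5.55
tcp_pos: [0.5257, 0.073, 0.0684]
eef_rot: [[0.987, -0.15, 0.059], [-0.149, -0.989, -0.018], [0.061, 0.009, -0.998]]
force: [-5.8, -2.0, 22.9]
gripper_width: 0.0435
now rail-frame tcp mm -57.9 -0.5 68.4 tooltilt [ 3.4 -1. ]
clk 5.55 tcp [0.5257 0.073  0.0684] ydir -98.6 w 0.0435 F [-5.8 -2.  22.9]
need dx 1.57 dy -0.04 dz -1.27 (len 2.0) twist -0.1
```

View pics/c8.png

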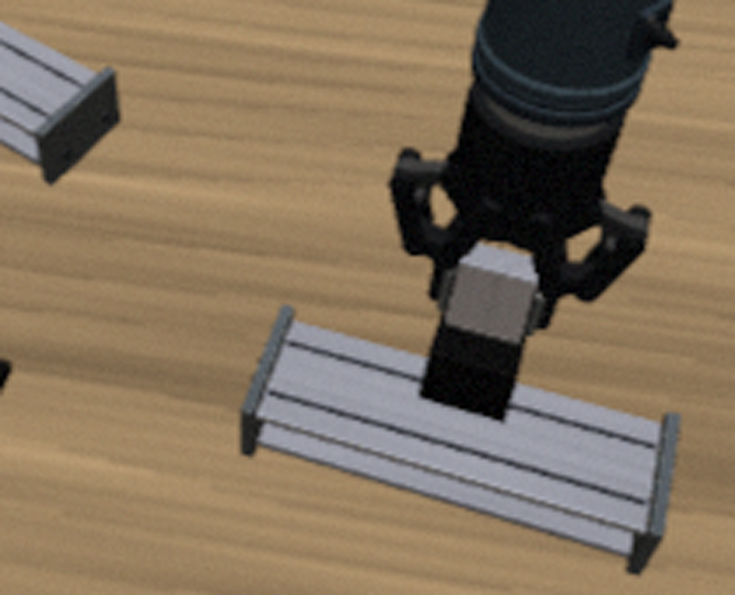

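View pics/w6.png

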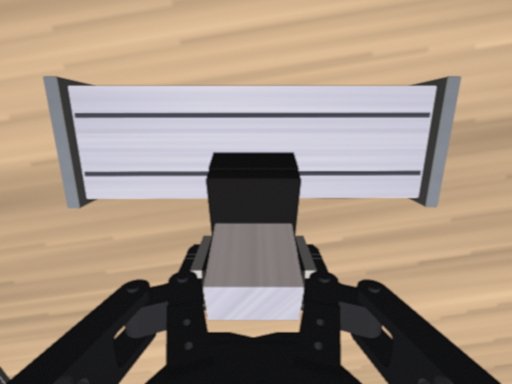

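Run:
```python
from h import *
p=load('w6')['pixels'][:,:,::-1]
cv2.imwrite('pics/c9.png',cv2.resize(p[140:330,195:315],None,fx=3.1,fy=3.1,interpolation=cv2.INTER_CUBIC))
p=cv2.convertScaleAbs(p,alpha=3);cv2.imwrite('pics/c10.png',cv2.resize(p[140:240,195:315],None,fx=5,fy=5,interpolation=cv2.INTER_CUBIC))
```

```text
(no output)
```

View pics/c9.png

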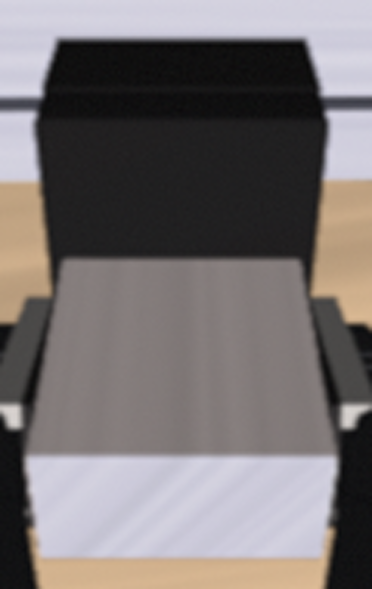

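View pics/c10.png

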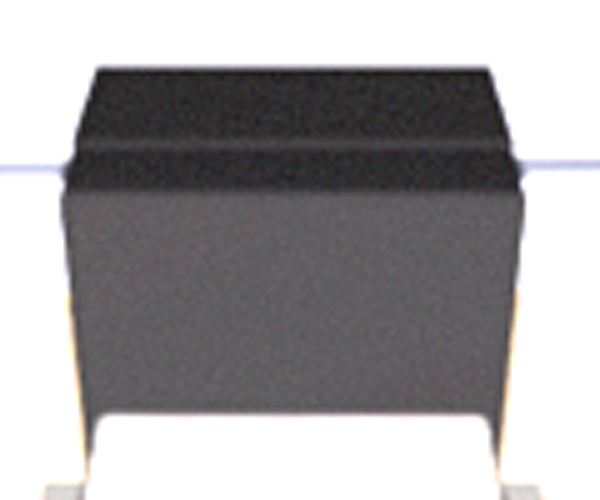

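```bash
cat > pose.py <<'E'
from h import *
from scipy.spatial.transform import Rotation as Ro
M=np.array([(40.5,25,-23),(40.5,-25,-23),(12,22,-23),(12,-22,-23),(12,22,22.5),(12,-22,22.5),(-12,22,22.5),(-12,-22,22.5)])/1000
def pose(name,o,m=M):
    w=load(name);o=np.array(o,float)
    ok,rv,tv=cv2.solvePnP(np.array(m),o,w['K'],None,flags=cv2.SOLVEPNP_SQPNP)
    rv,tv=cv2.solvePnPRefineLM(np.array(m),o,w['K'],None,rv,tv)
    e=cv2.projectPoints(np.array(m),rv,tv,w['K'],None)[0].reshape(-1,2)-o
    R=w['R'].T@cv2.Rodrigues(rv)[0];X=w['R'].T@(tv.ravel()-w['t'])
    a=np.radians(RAIL[2]);c,s=np.cos(a),np.sin(a);Z=np.array([[c,-s,0],[s,c,0],[0,0,1]])
    Xr=Z.T@(X-[RAIL[0],RAIL[1],.045]);Rr=Z.T@R
    print('grip in rail mm',np.round(Xr*1e3,1),'foot raised deg',np.round(np.degrees(np.arctan2(Rr[2,0],Rr[0,0])),1),'roll',np.round(np.degrees(Rr[2,1]),1),'yaw',np.round(np.degrees(np.arctan2(Rr[1,0],Rr[0,0])),1),'maxerr',np.abs(e).max().round(1))
    L=Xr+Rr@[-.0505,0,-.035];print('lip pt in rail mm',np.round(L*1e3,1))
    F=Xr+Rr@[.0225,0,-.057];print('foot inner bottom',np.round(F*1e3,1),'toe tip top',np.round(1e3*(Xr+Rr@[-.0385,0,-.0514]),1))
    return Xr,Rr
def px(L,sc,ox,oy): return [((x+.5)/sc-.5+ox,(y+.5)/sc-.5+oy) for x,y in L]
E
python3 - <<'E'
from pose import *
pose('w6',px([(63,190),(523,190),(95,413),(498,413)],5,195,140)+px([(27,455),(338,455),(40,556),(325,556)],3.1,195,140))
E
```

```text
grip in rail mm [-60.    0.7  43.6] foot raised deg 16.6 roll -0.9 yaw 0.4 maxerr 2.5
lip pt in rail mm [-98.4  -0.1  -4.3]
foot inner bottom [-22.2   0.1  -4.6] toe tip top [-82.3  -0.3 -16.6]
```

```bash
python3 -m creep '[{"dx":-0.8,"dy":0,"dz":0.6,"twist":0,"fingers":3.5},{"dx":-0.8,"dy":0,"dz":0.6,"twist":0,"fingers":3.5}]'
python3 -c "
from h import *
rl(-43,0,82);snap('wrist','w7')
p=load('w7')['pixels'][:,:,::-1]
cv2.imwrite('pics/c11.png',cv2.resize(p[130:330,195:315],None,fx=3,fy=3,interpolation=cv2.INTER_CUBIC))
p=cv2.convertScaleAbs(p,alpha=3);cv2.imwrite('pics/c12.png',cv2.resize(p[130:240,195:315],None,fx=5,fy=5,interpolation=cv2.INTER_CUBIC))
"
```

```text
clock: 5.82
tcp_pos: [0.5193, 0.074, 0.064]
eef_rot: [[0.986, -0.149, 0.078], [-0.148, -0.989, -0.021], [0.08, 0.009, -0.997]]
force: [-0.3, -2.6, 12.4]
gripper_width: 0.0434
now rail-frame tcp mm -64.4 -0.5 64.0 tooltilt [ 4.5 -1.2]
clk 5.82 tcp [0.5193 0.074  0.064 ] ydir -98.6 w 0.0434 F [-0.3 -2.6 12.4]
need dx 2.28 dy -0.04 dz -1.62 (len 2.8) twist -0.1
```

View pics/c11.png

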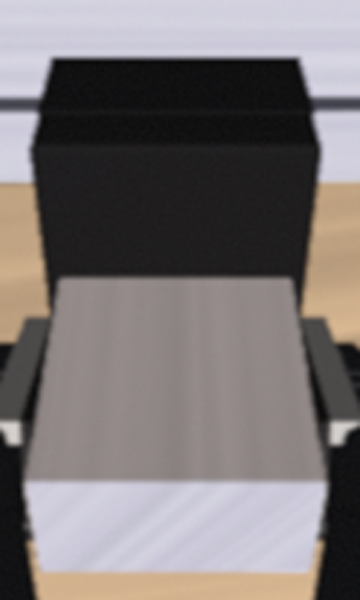

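View pics/c12.png

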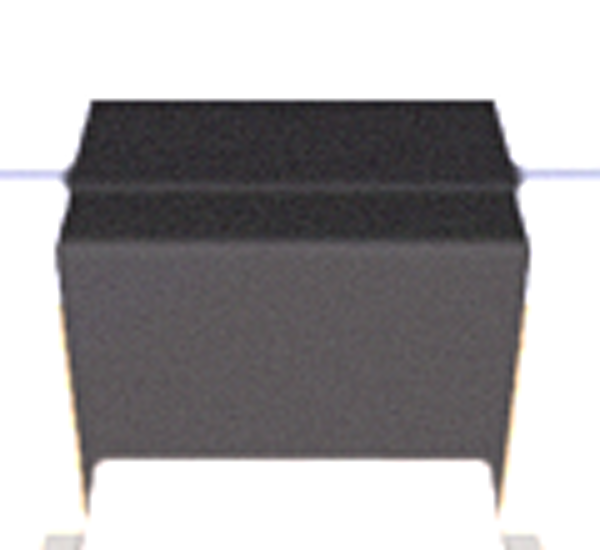

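Run:
```python
from pose import *
o=px([(58,243),(527,243),(92,458),(496,458)],5,195,130)+px([(25,480),(327,480),(40,571),(313,571)],3,195,130)
pose('w7',o)
pose('w7',o+px([(92,100),(494,100)],5,195,130),np.vstack([M,[(.0405,.025,-.057),(.0405,-.025,-.057)]]))
```

```text
grip in rail mm [-67.1   0.8  39.4] foot raised deg 20.5 roll -0.7 yaw 0.3 maxerr 2.1
lip pt in rail mm [-102.1    0.2  -11.1]
foot inner bottom [-26.    0.3  -6.1] toe tip top [-85.1   0.1 -22.3]
grip in rail mm [-67.    0.8  39.4] foot raised deg 20.6 roll -0.6 yaw 0.3 maxerr 2.1
lip pt in rail mm [-102.     0.2  -11.2]
foot inner bottom [-25.9   0.4  -6. ] toe tip top [-84.9   0.1 -22.3]
```

```bash
python3 -m creep '[{"dx":0,"dy":0,"dz":-0.8,"twist":0,"fingers":3.5},{"dx":0,"dy":0,"dz":-0.5,"twist":0,"fingers":3.5},{"dx":0,"dy":0,"dz":0,"twist":0,"fingers":3.5}]'
python3 -c "
from h import *
rl(-64.4,0,77)
"
```

```text
clock: 6.12
tcp_pos: [0.5193, 0.0744, 0.0802]
eef_rot: [[0.985, -0.149, 0.083], [-0.147, -0.989, -0.022], [0.086, 0.009, -0.996]]
force: [0.2, 0.2, -3.2]
gripper_width: 0.0435
now rail-frame tcp mm -64.4 -0.1 80.2 tooltilt [ 4.8 -1.2]
clk 6.12 tcp [0.5193 0.0744 0.0802] ydir -98.6 w 0.0435 F [ 0.2  0.2 -3.2]
need dx -0.02 dy -0.02 dz 0.32 (len 0.3) twist -0.1
```

```bash
python3 -m creep '[{"dx":1,"dy":0,"dz":0.3,"twist":0,"fingers":3.5},{"dx":1,"dy":0,"dz":0.1,"twist":0,"fingers":3.5},{"dx":0,"dy":0,"dz":0,"twist":0,"fingers":3.5}]'
python3 -c "
from h import *
rl(-40,0,77);snap('wrist','w8');snap('scene','s8')
p=load('w8')['pixels'][:,:,::-1]
cv2.imwrite('pics/c13.png',cv2.resize(p[130:330,195:315],None,fx=3,fy=3,interpolation=cv2.INTER_CUBIC))
p=cv2.convertScaleAbs(p,alpha=3);cv2.imwrite('pics/c14.png',cv2.resize(p[130:240,195:315],None,fx=5,fy=5,interpolation=cv2.INTER_CUBIC))
p=load('s8')['pixels'][:,:,::-1];cv2.imwrite('pics/c15.png',cv2.resize(p[180:290,250:390],None,fx=5.5,fy=5.5,interpolation=cv2.INTER_CUBIC))
"
```

```text
clock: 6.37
tcp_pos: [0.5411, 0.0714, 0.0781]
eef_rot: [[0.985, -0.148, 0.084], [-0.147, -0.989, -0.022], [0.086, 0.009, -0.996]]
force: [-0.1, -0.3, -1.7]
gripper_width: 0.0435
now rail-frame tcp mm -42.4 0.1 78.1 tooltilt [ 4.8 -1.2]
clk 6.37 tcp [0.5411 0.0714 0.0781] ydir -98.5 w 0.0435 F [-0.1 -0.3 -1.7]
need dx 0.23 dy 0.01 dz 0.13 (len 0.3) twist -0.0
```

View pics/c13.png

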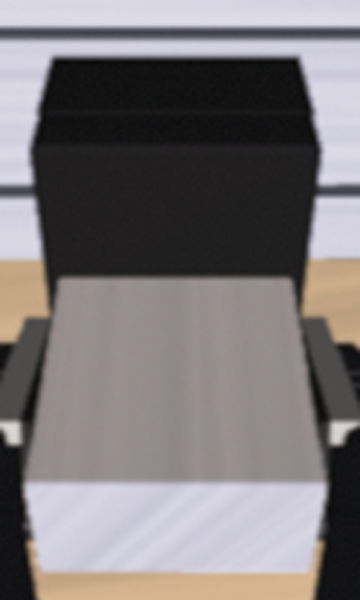

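View pics/c14.png

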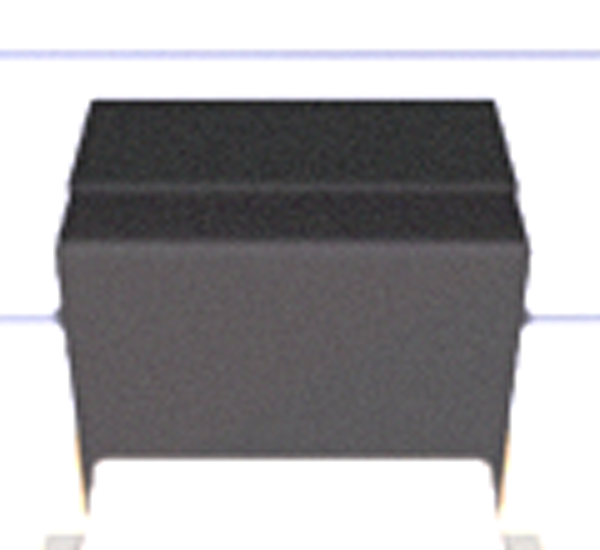

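View pics/c15.png

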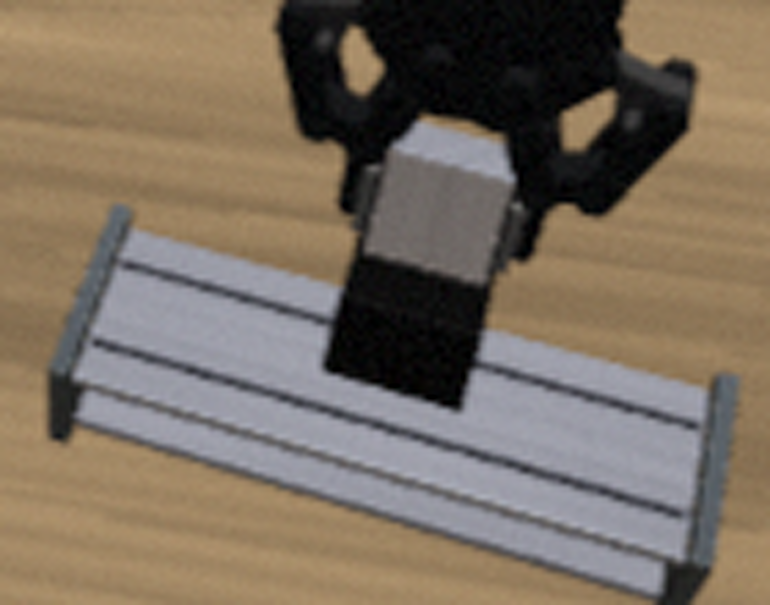

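```bash
cat >> pose.py <<'E'
def joint(views,x0,offs=True):
    "views: list of (name, obs, model). solves grip pos(rail), pitch, yaw, roll with per-scene-cam pixel offset free"
    a=np.radians(RAIL[2]);c,s=np.cos(a),np.sin(a);Z=np.array([[c,-s,0],[s,c,0],[0,0,1]])
    from scipy.optimize import least_squares
    def f(p):
        R=Z@Ro.from_euler('ZYX',[p[4],-p[3],p[5]],degrees=True).as_matrix()
        X=Z@(p[:3]/1e3)+[RAIL[0],RAIL[1],.045];r=[]
        for i,(n,o,m) in enumerate(views):
            w=load(n)
            for u,q in zip(o,m): r.append(proj(w,X+R@np.array(q))-u-(p[6:8] if i and offs else 0))
        r.append((p[6:8])/2)
        return np.concatenate(r)
    q=least_squares(f,list(x0)+[0,0],loss='soft_l1');p=q.x
    R=Ro.from_euler('ZYX',[p[4],-p[3],p[5]],degrees=True).as_matrix();X=p[:3]
    print('grip',p[:3].round(1),'pitch',p[3].round(1),'yaw',p[4].round(1),'roll',p[5].round(1),'off',p[6:].round(1),'maxerr',np.abs(q.fun).max().round(1))
    for nm,v in(('lip',(-50.5,0,-35)),('toe tip top',(-38.5,0,-51.4)),('toe root',(-50.5,0,-47)),('foot in',(22.5,0,-57)),('nose',(15.5,0,-45))):print(nm,(X+R@v).round(1),end='; ')
    print();return p
E
python3 - <<'E'
from pose import *
FB=[(.0405,.025,-.057),(.0405,-.025,-.057)]
o=px([(58,243),(527,243),(92,458),(496,458)],5,195,130)+px([(25,482),(327,482),(40,571),(313,571)],3,195,130)
pose('w8',o)
o2=px([(393,155),(515,183),(362,257),(490,286),(325,370),(462,408)],5.5,250,180)
m2=np.array([(12,-22,22.5),(12,22,22.5),(12,-22,-23),(12,22,-23),(40.5,-25,-57),(40.5,25,-57)])/1e3
joint([('w8',o+px([(92,100),(494,100)],5,195,130),np.vstack([M,FB])),('s8',o2,m2)],[-45,0,53,21,0,0])
joint([('s8',o2,m2)],[-45,0,53,21,0,0])
# reference: rail corners in scene
s=load('s8');a=np.radians(RAIL[2]);c,q=np.cos(a),np.sin(a)
for x,y in((35,-110),(35,110),(-35,-110),(-35,110)):
    u=proj(s,[RAIL[0]+(c*x-q*y)/1e3,RAIL[1]+(q*x+c*y)/1e3,.045]);print(((u-[250,180])*5.5).round())
E
```

```text
grip in rail mm [-45.2   1.4  53.5] foot raised deg 21.4 roll -0.7 yaw 0.4 maxerr 2.0
lip pt in rail mm [-79.5   0.8   2.5]
foot inner bottom [-3.5  1.   8.6] toe tip top [-62.4   0.7  -8.4]
grip [-45.3   1.4  53.4] pitch 21.3 yaw 0.3 roll -0.6 off [ 0.4 -0.4] maxerr 2.1
lip [-79.6   0.9   2.4]; toe tip top [-62.4   0.9  -8.5]; toe root [-75.2   0.8  -8.7]; foot in [-3.6  1.1  8.5]; nose [-14.5   1.1  17.1]; 
grip [-52.6   0.2  40.9] pitch 20.3 yaw 2.5 roll -1.8 off [0. 0.] maxerr 1.0
lip [-87.8  -2.5  -9.4]; toe tip top [-70.8  -2.3 -20.6]; toe root [-83.6  -2.7 -20.7]; foot in [-11.7   0.2  -4.7]; nose [-22.5   0.1   4.1]; 
[ 74. 371.]
[688. 555.]
[131. 220.]
[713. 383.]
```

```bash
python3 -m creep '[{"dx":1,"dy":0,"dz":0.1,"twist":0,"fingers":3.5},{"dx":1,"dy":0,"dz":0.1,"twist":0,"fingers":3.5},{"dx":0.8,"dy":0,"dz":0.1,"twist":0,"fingers":3.5}]'
python3 -c "
from h import *
rl(-1,0,78)
"
```

```text
clock: 6.72
tcp_pos: [0.5649, 0.0679, 0.0741]
eef_rot: [[0.986, -0.148, 0.075], [-0.147, -0.989, -0.021], [0.077, 0.009, -0.997]]
force: [-0.2, 0.4, -3.7]
gripper_width: 0.0433
now rail-frame tcp mm -18.4 0.2 74.1 tooltilt [ 4.3 -1.2]
clk 6.72 tcp [0.5649 0.0679 0.0741] ydir -98.5 w 0.0433 F [-0.2  0.4 -3.7]
need dx 1.76 dy 0.03 dz -0.26 (len 1.8) twist 0.0
```

```bash
python3 -m creep '[{"dx":0.5,"dy":0,"dz":-0.4,"twist":0,"fingers":3.5},{"dx":0.6,"dy":0,"dz":0,"twist":0,"fingers":3.5},{"dx":0,"dy":0,"dz":0,"twist":0,"fingers":3.5}]'
python3 -c "
from h import *
rl(-1,0,78)
"
```

```text
clock: 6.97
tcp_pos: [0.5776, 0.0658, 0.0785]
eef_rot: [[0.986, -0.148, 0.074], [-0.147, -0.989, -0.021], [0.076, 0.009, -0.997]]
force: [-0.1, -0.1, -1.7]
gripper_width: 0.0434
now rail-frame tcp mm -5.5 0.0 78.5 tooltilt [ 4.2 -1.2]
clk 6.97 tcp [0.5776 0.0658 0.0785] ydir -98.5 w 0.0434 F [-0.1 -0.1 -1.7]
need dx 0.44 dy 0.00 dz 0.09 (len 0.5) twist -0.0
```

```bash
python3 -m creep '[{"dx":0.4,"dy":0,"dz":0.05,"twist":0,"fingers":3.5},{"dx":0.2,"dy":0,"dz":0,"twist":0,"fingers":3.5},{"dx":0,"dy":0,"dz":0,"twist":0,"fingers":3.5}]'
python3 -c "
from h import *
rl(-1,0,78);snap('wrist','w9');snap('scene','s9')
p=load('s9')['pixels'][:,:,::-1];cv2.imwrite('pics/c16.png',cv2.resize(p[180:290,250:390],None,fx=5.5,fy=5.5,interpolation=cv2.INTER_CUBIC))
"
```

```text
clock: 7.22
tcp_pos: [0.581, 0.0654, 0.0769]
eef_rot: [[0.987, -0.148, 0.067], [-0.147, -0.989, -0.02], [0.069, 0.01, -0.998]]
force: [0.1, -0.4, -2.9]
gripper_width: 0.0434
now rail-frame tcp mm -2.0 0.1 76.9 tooltilt [ 3.8 -1.1]
clk 7.22 tcp [0.581  0.0654 0.0769] ydir -98.5 w 0.0434 F [ 0.1 -0.4 -2.9]
need dx 0.11 dy 0.01 dz -0.10 (len 0.1) twist -0.0
```

View pics/c16.png

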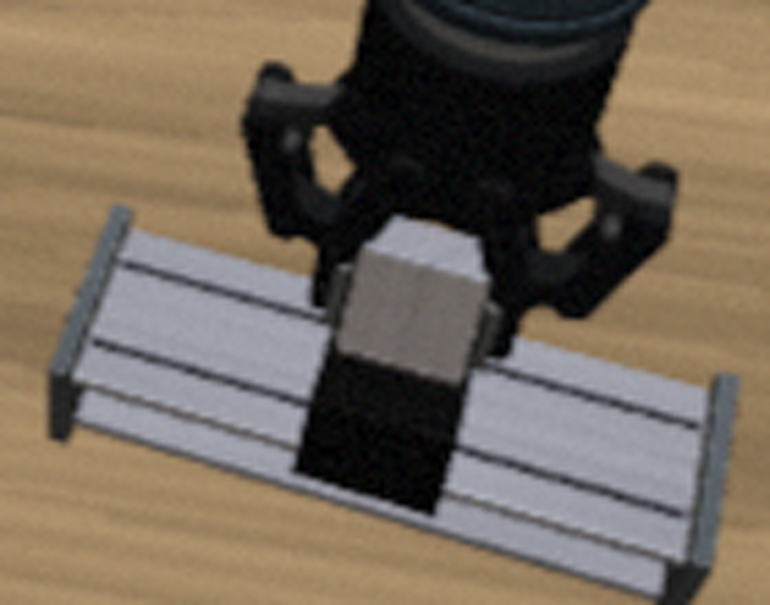

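View pics/w9.png

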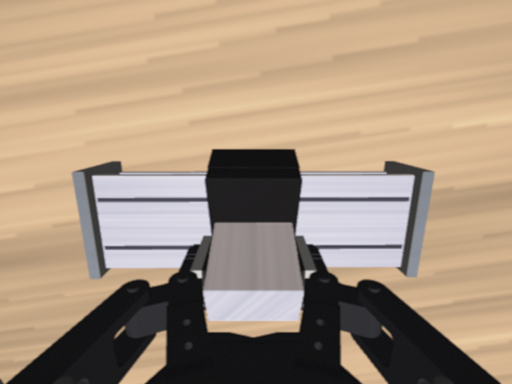

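```bash
python3 -m creep '[{"dx":0.3,"dy":0,"dz":0.2,"twist":0,"fingers":3.5},{"dx":0.4,"dy":0,"dz":0.4,"twist":0,"fingers":3.5},{"dx":0.5,"dy":0,"dz":0.5,"twist":0,"fingers":3.5}]'
python3 -c "
from h import *
rl(-1,0,78)
"
```

```text
clock: 7.57
tcp_pos: [0.5906, 0.0642, 0.0674]
eef_rot: [[0.987, -0.147, 0.061], [-0.146, -0.989, -0.019], [0.063, 0.01, -0.998]]
force: [-5.8, -0.7, 11.5]
gripper_width: 0.0433
now rail-frame tcp mm 7.6 0.3 67.4 tooltilt [ 3.5 -1.1]
clk 7.57 tcp [0.5906 0.0642 0.0674] ydir -98.4 w 0.0433 F [-5.8 -0.7 11.5]
need dx -0.80 dy 0.04 dz -1.11 (len 1.4) twist 0.1
```

```bash
python3 -m creep '[{"dx":0.6,"dy":0,"dz":0.5,"twist":0,"fingers":3.5},{"dx":0.6,"dy":0,"dz":0.6,"twist":0,"fingers":3.5}]'
python3 -c "
from h import *
rl(15,0,61);snap('wrist','w10')
p=load('w10')['pixels'][:,:,::-1];cv2.imwrite('pics/c17.png',cv2.resize(p[130:330,60:450],None,fx=2,fy=2,interpolation=cv2.INTER_CUBIC))
"
```

```text
clock: 7.73
tcp_pos: [0.6015, 0.0626, 0.0585]
eef_rot: [[0.988, -0.146, 0.056], [-0.145, -0.989, -0.019], [0.058, 0.011, -0.998]]
force: [-9.8, 0.4, 4.9]
gripper_width: 0.043
now rail-frame tcp mm 18.6 0.3 58.5 tooltilt [ 3.2 -1.1]
clk 7.73 tcp [0.6015 0.0626 0.0585] ydir -98.4 w 0.0430 F [-9.8  0.4  4.9]
need dx -0.35 dy 0.04 dz -0.27 (len 0.4) twist 0.1
```

View pics/c17.png

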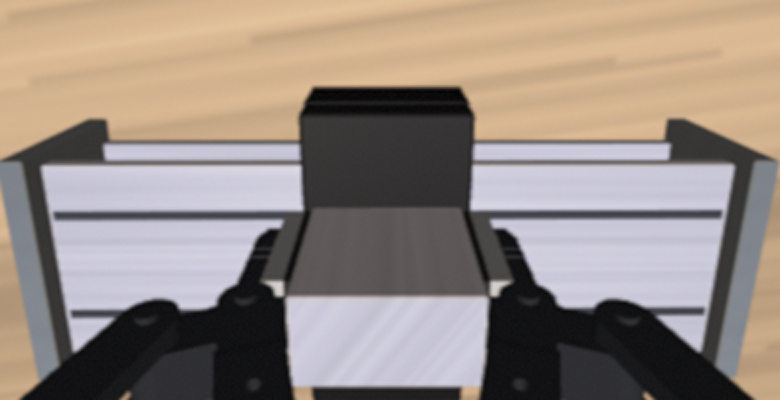

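```bash
python3 -m creep '[{"dx":0,"dy":0,"dz":0.4,"twist":0,"fingers":3.5},{"dx":0,"dy":0,"dz":0.5,"twist":0,"fingers":3.5}]'
python3 -c "
from h import *
rl(15,0,61);snap('wrist','w11');snap('scene','s11')
p=load('w11')['pixels'][:,:,::-1];p=cv2.convertScaleAbs(p,alpha=2);cv2.imwrite('pics/c18.png',cv2.resize(p[150:340,195:315],None,fx=3.1,fy=3.1,interpolation=cv2.INTER_CUBIC))
p=load('s11')['pixels'][:,:,::-1];cv2.imwrite('pics/c19.png',cv2.resize(p[180:290,250:390],None,fx=5.5,fy=5.5,interpolation=cv2.INTER_CUBIC))
"
```

```text
clock: 7.95
tcp_pos: [0.6029, 0.0622, 0.0567]
eef_rot: [[0.988, -0.146, 0.054], [-0.145, -0.989, -0.019], [0.056, 0.011, -0.998]]
force: [-35.7, -1.0, 59.7]
gripper_width: 0.0432
now rail-frame tcp mm 20.1 0.2 56.7 tooltilt [ 3.1 -1.1]
clk 7.95 tcp [0.6029 0.0622 0.0567] ydir -98.4 w 0.0432 F [-35.7  -1.   59.7]
need dx -0.49 dy 0.03 dz -0.45 (len 0.7) twist 0.1
```

View pics/c18.png

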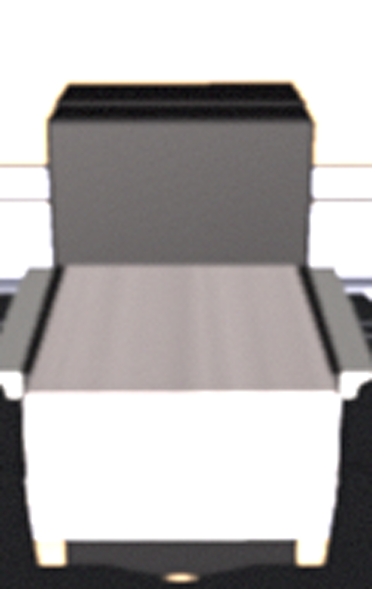

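View pics/c19.png

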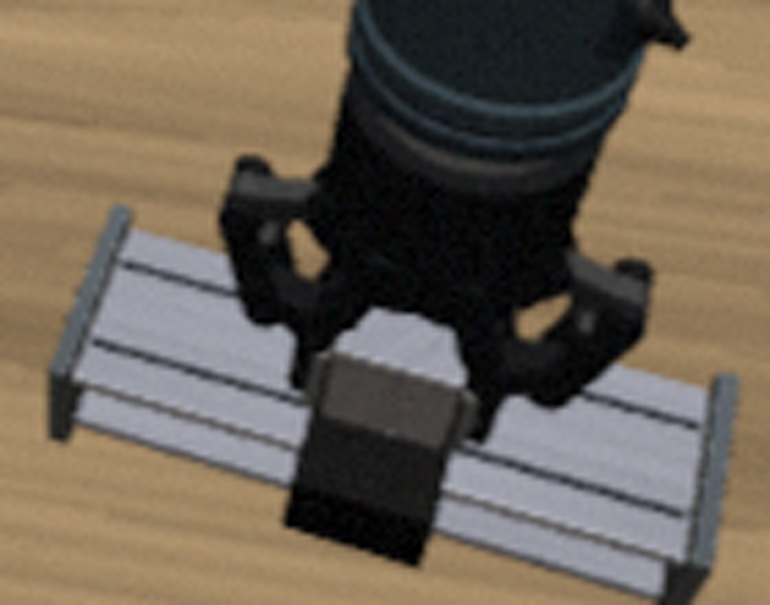

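```bash
python3 - <<'E'
from pose import *
pose('w11',px([(50,120),(312,120),(63,265),(302,265),(25,390),(340,390),(38,540),(328,540)],3.1,195,150))
E
python3 -m creep '[{"dx":0,"dy":0,"dz":-0.2,"twist":0,"fingers":3.5},{"dx":0,"dy":0,"dz":0,"twist":0,"fingers":3.5}]'
python3 -c "
from h import *
rl(15,0,61)"
```

```text
grip in rail mm [14.8  1.5 33.5] foot raised deg -1.5 roll -0.6 yaw 0.2 maxerr 2.0
lip pt in rail mm [-36.6   1.   -0.2]
foot inner bottom [ 35.8   1.  -24.1] toe tip top [-25.    0.8 -16.9]
clock: 8.22
tcp_pos: [0.6006, 0.0626, 0.0585]
eef_rot: [[0.988, -0.146, 0.052], [-0.145, -0.989, -0.019], [0.054, 0.012, -0.998]]
force: [2.1, -0.6, -12.0]
gripper_width: 0.0434
now rail-frame tcp mm 17.7 0.2 58.5 tooltilt [ 3.  -1.1]
clk 8.22 tcp [0.6006 0.0626 0.0585] ydir -98.4 w 0.0434 F [  2.1  -0.6 -12. ]
need dx -0.26 dy 0.03 dz -0.26 (len 0.4) twist 0.1
```

The stop is seated: pressing gave about 60 N, and a light pull up was resisted with 12 N. Now I'll release it.

```bash
python3 -m creep '[{"dx":0,"dy":0,"dz":0.1,"twist":0,"fingers":6},{"dx":0,"dy":0,"dz":0,"twist":0,"fingers":8},{"dx":0,"dy":0,"dz":0,"twist":0,"fingers":8.5},{"dx":0,"dy":0,"dz":0,"twist":0,"fingers":8.5},{"dx":0,"dy":0,"dz":0,"twist":0,"fingers":8.5}]'
python3 -m creep '[{"dx":0,"dy":0,"dz":-1.5,"twist":0,"fingers":8.5},{"dx":0,"dy":0,"dz":-3,"twist":0,"fingers":8.5},{"dx":0,"dy":0,"dz":-4,"twist":0,"fingers":8.5},{"dx":0,"dy":0,"dz":-3,"twist":0,"fingers":8.5},{"dx":0,"dy":0,"dz":0,"twist":0,"fingers":8.5}]'
python3 -c "
from h import *
rl(15,0,61);snap('wrist','w12');snap('scene','s12')
p=load('w12')['pixels'][:,:,::-1];p=cv2.convertScaleAbs(p,alpha=1.5);cv2.imwrite('pics/c20.png',p)
p=load('s12')['pixels'][:,:,::-1];cv2.imwrite('pics/c21.png',cv2.resize(p[180:290,250:390],None,fx=5.5,fy=5.5,interpolation=cv2.INTER_CUBIC))
"
```

```text
clock: 8.63
tcp_pos: [0.6057, 0.062, 0.0609]
eef_rot: [[0.987, -0.146, 0.064], [-0.145, -0.989, -0.021], [0.066, 0.011, -0.998]]
force: [-0.6, -0.5, -0.4]
gripper_width: 0.085
clock: 9.05
tcp_pos: [0.5984, 0.0641, 0.1793]
eef_rot: [[0.987, -0.146, 0.062], [-0.145, -0.989, -0.021], [0.064, 0.011, -0.998]]
force: [0.7, -0.6, 0.6]
gripper_width: 0.0849
now rail-frame tcp mm 15.4 1.4 179.3 tooltilt [ 3.5 -1.2]
clk 9.05 tcp [0.5984 0.0641 0.1793] ydir -98.4 w 0.0849 F [ 0.7 -0.6  0.6]
need dx -0.80 dy 0.00 dz 11.80 (len 11.8) twist 0.1
```

View pics/c20.png

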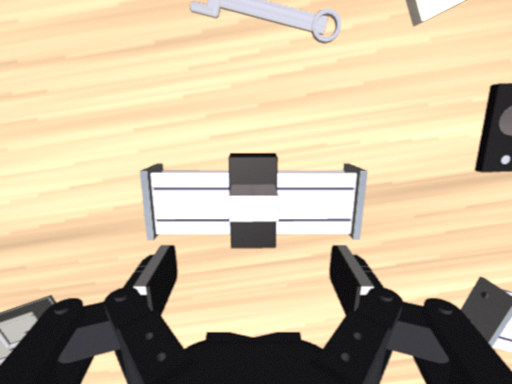

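View pics/c21.png

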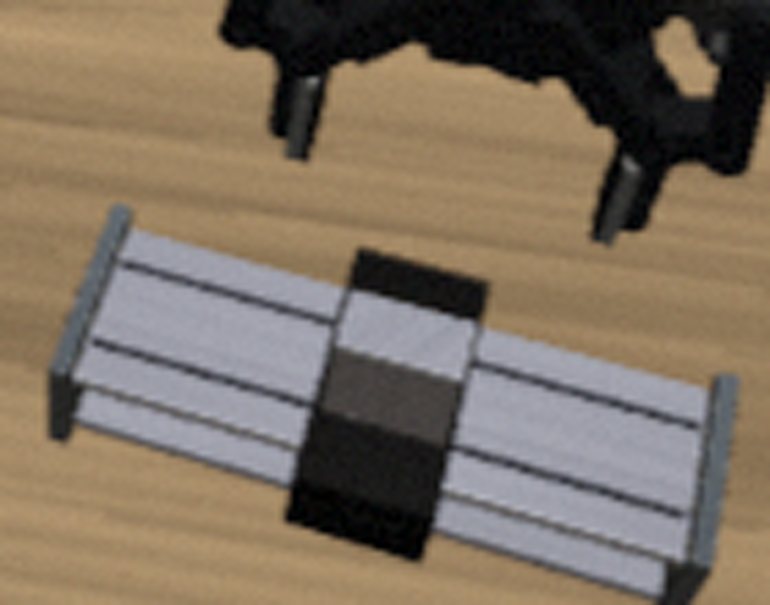

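Run:
```python
from h import *
p=load('w12')['pixels'][:,:,::-1];p=cv2.convertScaleAbs(p,alpha=1.2)
cv2.imwrite('pics/c22.png',cv2.resize(p[145:255,215:290],None,fx=5.4,fy=5.4,interpolation=cv2.INTER_CUBIC))
```

```text
(no output)
```

View pics/c22.png

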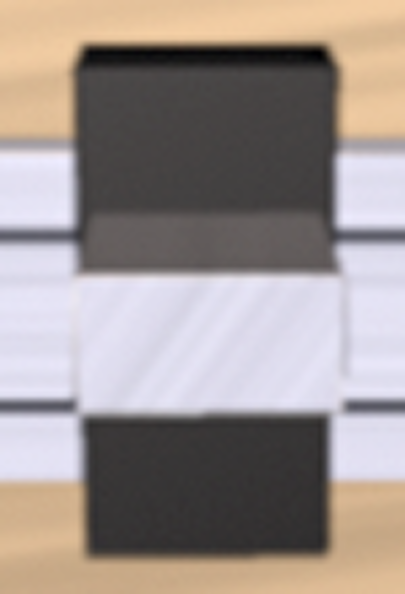

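Run:
```python
from pose import *
m=np.vstack([M,[(-.0605,.025,-.023),(-.0605,-.025,-.023)]])
o=px([(77,68),(336,68),(92,213),(322,213),(78,274),(342,274),(80,412),(340,412),(87,552),(328,552)],5.4,215,145)
pose('w12',o,m)
o2=px([(334,347),(465,382),(358,248),(490,286),(315,415),(446,448),(290,520),(420,560),(345,290),(482,325)],5.5,250,180)
m2=np.array([(12,-22,22.5),(12,22,22.5),(-60.5,-25,-23),(-60.5,25,-23),(12,-22,-23),(12,22,-23),(40.5,-25,-57),(40.5,25,-57),(-12,-22,22.5),(-12,22,22.5)])/1e3
pose('s12',o2,m2)
```

```text
grip in rail mm [11.5  1.4 27.8] foot raised deg 0.0 roll -0.0 yaw 0.1 maxerr 0.5
lip pt in rail mm [-38.9   1.3  -7.3]
foot inner bottom [ 34.1   1.4 -29.2] toe tip top [-26.9   1.3 -23.7]
grip in rail mm [10.6  0.1 24.9] foot raised deg -0.2 roll 0.3 yaw 0.5 maxerr 1.1
lip pt in rail mm [-40.   -0.2 -10. ]
foot inner bottom [ 32.9   0.6 -32.2] toe tip top [-28.1   0.  -26.4]
```

Run:
```python
from h import *
a=load('scene0')['pixels'][225:280,145:200].astype(int);b=load('s12')['pixels'][225:280,145:200].astype(int)
print('round stop diff',np.abs(a-b).mean())
print(manip.read_state()['qd'].round(2));print(manip.hand_in())
```

```text
round stop diff 15.6
[-0.01  2.5   2.78 -0.07 -0.55 -0.03]
the job is handed in; nothing more can be done
None
```

View pics/s12.png

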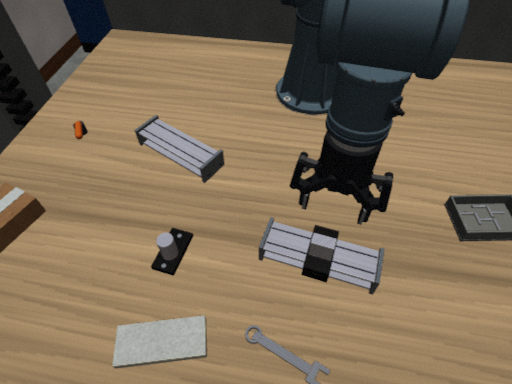

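Run:
```python
from h import *
g=lambda f:cv2.cvtColor(load(f)['pixels'],cv2.COLOR_RGB2GRAY)
t=g('scene0')[225:280,145:200]
r=cv2.matchTemplate(g('s12'),t,cv2.TM_CCOEFF_NORMED);print(cv2.minMaxLoc(r))
```

```text
(-0.41644588112831116, 0.9981276392936707, (368, 123), (145, 225))
```

The clip-on stop is mounted on the left-hand rail, about midway between the end plates, and the job is handed in; no verdict came back. I gripped the block and raised the foot end about 21° by pressing it against the rail head and drawing back. I then hooked the lip under the near edge, tilted the stop down until it seated, let go and backed off upwards. It took about 9 s.

**Last checks**
- **Flat and square:** both cameras put the stop within 0.5° of flat and square. It is about 1 mm off mid-rail along the rail, and 10.6–14.8 mm across (allowed 6–22).
- **Clip:** I did not see or measure the clip itself. A 60 N press followed by a light pull up, resisted with 12 N, together with the stop lying flat, points to it having snapped.
- **Round stop:** it matches its starting pixel exactly (correlation 0.998). A plain picture difference came out at 15.6 grey levels; I put that down to light and shadow.

**Disagreement:** after release, the cameras gave a stop height of 25–28 mm over the head instead of 35, which would put the plate inside the rail. I take this as camera depth error, because the picture taken while pressing gave 33.5 mm.

The arm was still drifting very slightly (under 3°/s), clear of everything, when I handed in.

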